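# Lay the ratchet-propped work board flat

### The job

The plywood work board is propped up on its ratchet and has to lie flat again. Lift it by the steel bar at its raised edge, up through the remaining notches and past the top one, until you feel it come gently up against the rubber buffer, which is where the pawl has been thrown clear; then lower it under control until it lies flat on its rests and let go. Do not let the board drop, do not crush the buffer, and leave the other things on the bench where they are.

Things in the scene. Friction and masses are not known exactly. Their poses are not given: they have to be found in the camera images.
- stand: the fixed stand, a grey base plate 320 x 400 x 12 mm (x -190 to +130, y -195 to +205 mm). Origin on the table under the middle of the board's hinge axis, which is 80 mm above it; z up, y along the hinge axis, x level and square to it, from the bar's side past the hinge, away from the robot. The ratchet stands at y 130 to 180 mm, up to 230 mm high, clear of the bar
- hinge (a point): middle of the board's hinge axis, 80 mm above the stand's origin. A toothed quadrant (147 mm diameter) turns with the board; its four notches hold at about 10, 19, 28 and 37 degrees. A tumbler pawl lets the board up, not down, until a hump clamped past the notches, elsewhere each time, tips the pawl's round weight away from the robot (at 60 to 75 degrees); then it stays off
- board (a joint): tilt of the plywood board in rad, 0 = flat on its rests, growing as the bar's edge goes up. Board 175 x 236 x 14 mm, 0.4 to 0.8 kg with bar and quadrant. It starts in the first, second or third notch. The hinge is damped (let go, it sinks at 0.4 to 1 rad/s). Raising takes 1 to 5 N at the bar until the buffer is met (at 1.15 to 1.4 rad); there the force grows by about 1.5 N per mm of the bar's travel
- handle (a point): middle of the round steel lifting bar: 12 mm diameter, 138 mm clear between its two brackets, parallel to the hinge axis, 220 mm from it, in the board's mid-plane, its centre line 55 mm from the board's edge, free all round. At tilt a it is at x -220 cos a, y 0, z 80 + 220 sin a mm in the stand's frame. It may turn in the grip
- buffer: upright rubber buffer, 20 mm diameter, sprung (10 N per mm), at x 85, y 140 mm of the stand; origin: middle of its top face, 52 mm above the table. A dark arm on the quadrant comes down on it a few degrees after the pawl has tipped. 2 N on it is a gentle touch; more than 35 N crushes it (about 13 N at the bar beyond what the board's own weight takes)
- stub: loose upright brass bar stub, 32 mm diameter, 45 mm tall, standing on the stand's base plate at the right of the board; origin at the centre of its underside. A bystander
- block: loose steel gauge block, 50 x 30 x 30 mm, on the table in front of the stand's right corner; origin at the centre of its underside. A bystander
- jar: loose glass jar with a steel lid, 68 mm diameter, 100 mm tall, left of the stand; origin at the centre of its underside. A bystander
- pencil_cup: loose steel cup with pencils, 72 mm diameter, 190 mm tall with the pencils, right of the stand; origin at the centre of its underside. A bystander
- hammer: loose hammer lying on the table at the right of the stand, 250 to 320 mm long, its handle towards the robot; a bystander
- tape_stand: loose red tape dispenser, 160 x 60 x 112 mm, at the left; origin at the centre of its underside. A bystander
- tin: loose blue tin, 80 mm diameter, 75 mm tall, at the right; origin at the centre of its underside. A bystander

How it is judged:
By the outcome, as a careful person would: the job done as asked, in the order asked, and still so for the second after the job is handed in, with the robot touching nothing.
It also fails if it takes over 67 s, if anything falls off the work surface, if the arm or the gripper's body presses on something with over 40 N, if the wrist force passes 120 N, or if a joint passes its speed limit or range.

### The arm

A 7-joint arm with a two-finger parallel gripper is mounted at the origin on the work surface. World frame = base frame: x ahead of the robot, y to its left, z up, the work surface at z = 0. Lengths are in m, angles in rad, forces in N, time in s.
With the tool pointing down it reaches from about 0.425 to 1.025 m from the base axis. Payload 9.4 kg.
Tool frame: the origin (TCP) lies midway between the tips of the shut fingers; the grasp point (between the pads) lies 19 mm behind it (r.grasp_offset is the distance from the TCP to the grasp point, in m); x points along the fingers, z is the direction in which the jaws open and shut, and the axes are right-handed (so a half turn about x gives the same grasp; the last joint's range is limited). The gripper opens to 93 mm and grips with 3 to 60 N. Pads are 15 mm wide; open, the fingers measure 128 mm over their backs; the gripper's body (75 mm by 188 mm) begins 65 mm behind the grasp point.
Start: joints at [1.1, 0.599, -0.003, 1.599, 0.002, 0.943, -0.08], TCP at [0.278, -0.67, 0.219] pointing down, gripper open.
Joint ranges: [-2.57, 2.57], [-0.35, 1.97], [-1.29, 1.29], [0.11, 2.56], [-1.05, 4.19], [0.11, 1.86], [-2.63, 2.63]. Speed limits (rad/s): [2.22, 2.22, 3.01, 3.01, 3.14, 3.14, 3.14].

### API

Orientations are given as a rotation vector (axis times angle).
In Python, from plant import r gives the robot as it stands. The module is installed in compiled form; this text tells all that it offers.
- The arm moves only by the tool arm_command, never from a script. Its argument "steps" is one flat list of numbers, 7 for each row, row after row: the turn, a rotation vector about the tool's x, y, z in units of pi rad (1.0 is pi rad), then the shift along the tool's x, y, z in units of 50 cm (1.0 is 50 cm), then the closure, from -1 (fully open) to 1 (shut). In form: [ax, ay, az, x, y, z, grip, ax, ay, az, x, y, z, grip, ...]. A call has 1 to 20 rows; each row shifts and turns the commanded pose from where the row before left it, along the tool's axes as they then stand; what a row does not reach is not made up. A row lasts 1/8 s, in which the tool goes at most 62.5 mm and 10.7 degrees, less where a joint would pass 70% of its speed; a pose out of reach is approached as far as the arm can. A call with a number of a shift or a turn outside -1 to 1 is refused whole. A call with a gripper value outside its range is refused whole. The fingers move at their own pace and stop on an object; "force" is the grip in N (left out, the last holds). Time passes only in rows, so rows that do not move let the fingers close. It gives the time, the measured TCP pose, the force and the opening at its end, in the units of the state.
- r.get_obs(): the state, without advancing time (a new reading comes with each control period).
- r.capture(name): name is "scene" or "top"; returns the picture (480x640x3 uint8, red, green, blue); there is no depth.
- r.camera_model(name): a dict with "fx", "fy", "cx", "cy" (pixels), "rvec" (rotation vector, rad) and "tvec" (3), from world to camera coordinates, as OpenCV has them. Camera axes: x right, y down, z forward; pixel columns grow to the right and rows downward; lengths in m; the calibration is good to about 2 mm. A picture is of the moment at which its call begins. camera_model takes no time and is no camera call.
- r.close_job(): hands the job in, once; it reports no verdict.
The state is a dict: "time": time; "qpos": joint angles; "dq": joint speeds; "joint_torque": joint torques, N m; "tcp_pos": TCP position; "ee_rot": TCP orientation; "contact_force": force on the tool from outside, world axes, zero at the start; "torque": the same for the moment, N m; "gripper_width": finger opening in m.
Only numpy, scipy, OpenCV 4.12 (cv2) and the standard library are available. Lean on these libraries where they do the work, as an engineer would, in place of code of your own. Each camera call takes 0.05 s, during which the arm holds its last target.

## Working session

There is one attempt and no reset: what is moved stays moved. The work goes in short steps, Python scripts to look and compute and a tool call to move; the robot and the scene stay as the last step left them, time stands still between calls to the robot, and variables do not carry over. Pictures are saved under pics/ and viewed, and the job is handed in when it is done.

Besides the shell and the picture viewer there is one more tool, called after "Emit:" as name(argument=value, ...) on one line, values as JSON. arm_command: Moves the arm, as the interface text tells. Its arguments: {"type":"object","properties":{"steps":{"type":"array","items":{"type":"number","minimum":-1,"maximum":1}},"force":{"type":"number"}},"required":["steps"]}

```bash
mkdir -p pics; ls
python3 - <<'E'
from plant import r
import cv2
for n in("scene","top"):
    im=r.capture(n); cv2.imwrite(f"pics/{n}0.png",im[:,:,::-1]); print(n,r.camera_model(n))
print(r.get_obs(), r.grasp_offset)
E
```

```text
pics
scene {'fx': 578.2715971018926, 'fy': 578.2715971018926, 'cx': 313.26343154176334, 'cy': 238.29377779155058, 'rvec': array([ 0.68442261,  2.46078998, -1.31839369]), 'tvec': array([ 0.4955469 , -0.07346727,  2.01255663])}
top {'fx': 515.0840684323994, 'fy': 515.0840684323994, 'cx': 322.3165101770506, 'cy': 235.5629169422566, 'rvec': array([ 2.18058989, -2.18042508,  0.09226497]), 'tvec': array([-0.03390566,  0.56895621,  1.29411184])}
{'time': 0.1, 'qpos': array([ 1.10028978,  0.60007253, -0.00252124,  1.60000794,  0.00179483,
        0.94286544, -0.07981848]), 'dq': array([ 0.00011704, -0.00191856, -0.00209929, -0.00274691,  0.00059896,
        0.00129456,  0.00141402]), 'joint_torque': array([ 3.59462982e-03, -7.66564965e+01,  1.50169395e+00, -2.52941000e+01,
       -5.23121841e-02,  1.35347925e-02,  8.96668416e-05]), 'tcp_pos': array([ 0.27801009, -0.66914187,  0.2178418 ]), 'ee_rot': array([ 0.91507743,  1.37138107, -0.91403264]), 'contact_force': array([ 0.27905094, -0.71460928,  0.92163382]), 'torque': array([-0.05763568,  0.02351807, -0.00332759]), 'gripper_width': 0.09316293023903992} 0.0188
```

View pics/scene0.png

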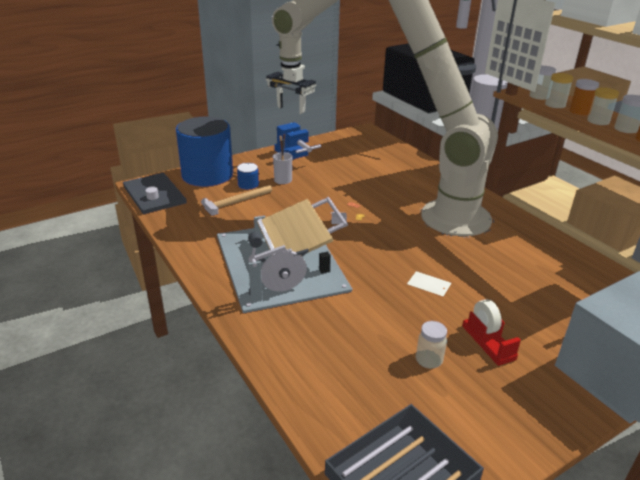

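View pics/top0.png

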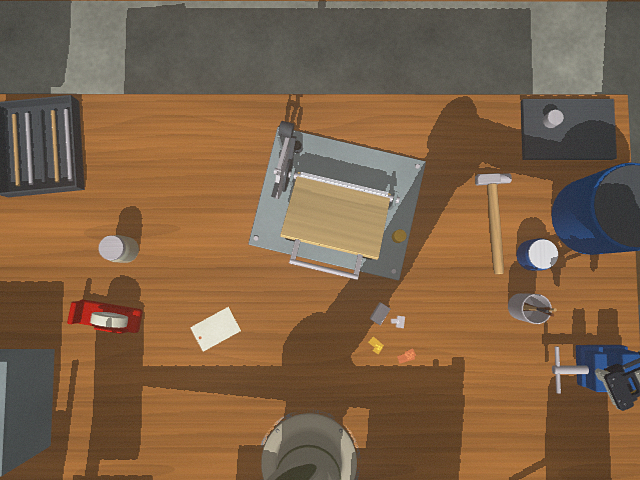

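The top view shows the plate with corners near (276,127), (425,160), (392,280) and (249,245), and the bar from about (290,262) to (358,277). I'll measure these more precisely next.

```bash
cat > h.py <<'E'
import numpy as np, cv2
from plant import r
def cam(n):
    m=r.camera_model(n); K=np.array([[m['fx'],0,m['cx']],[0,m['fy'],m['cy']],[0,0,1.]])
    return K,np.array(m['rvec'],float),np.array(m['tvec'],float)
def ray(n,uv):
    K,rv,t=cam(n); R=cv2.Rodrigues(rv)[0]
    return -R.T@t, R.T@np.linalg.inv(K)@np.array([uv[0],uv[1],1.])
def onz(n,uv,z):
    c,d=ray(n,uv); return c+d*(z-c[2])/d[2]
def proj(n,P):
    K,rv,t=cam(n); return cv2.projectPoints(np.atleast_2d(np.array(P,float)),rv,t,K,None)[0][:,0]
E
python3 - <<'E'
from h import *
im=cv2.imread('pics/top0.png')
c=im[110:300,235:440]; cv2.imwrite('pics/top0c.png',cv2.resize(c,None,fx=3.1,fy=3.1,interpolation=cv2.INTER_CUBIC)) 
im=cv2.imread('pics/scene0.png')
c=im[180:320,200:380]; cv2.imwrite('pics/scene0c.png',cv2.resize(c,None,fx=4,fy=4,interpolation=cv2.INTER_CUBIC))
P=np.array([onz('top',p,.012)[:2] for p in [(276,127),(425,160),(392,280),(249,245)]])
print(P.round(4)); print([np.linalg.norm(P[i]-P[i-1]).round(3) for i in range(4)])
E
```

```text
[[ 0.8559  0.0877]
 [ 0.7681 -0.3022]
 [ 0.4557 -0.2125]
 [ 0.5455  0.1549]]
[np.float64(0.318), np.float64(0.4), np.float64(0.325), np.float64(0.378)]
```

View pics/top0c.png

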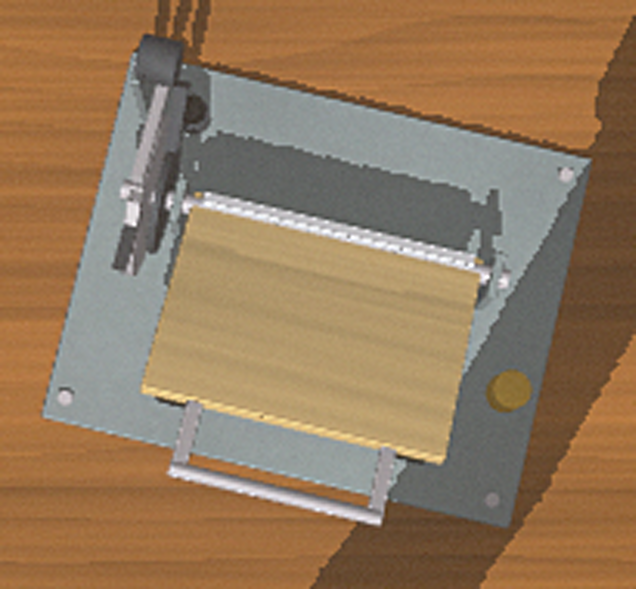

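View pics/scene0c.png

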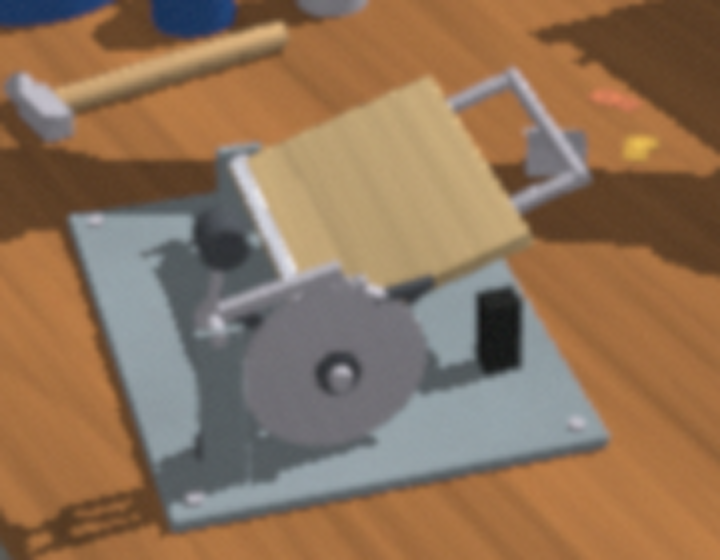

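```bash
cat >> h.py <<'E'
def fit():
    px=np.array([(590,158),(510,527),(43,416)])/3.1+np.array([235,110])
    W=np.array([onz('top',p,.012)[:2] for p in px]); L=np.array([[.13,-.195],[-.19,-.195],[-.19,.205]])
    a=W-W.mean(0); b=L-L.mean(0)
    th=np.arctan2((b[:,0]*a[:,1]-b[:,1]*a[:,0]).sum(),(a*b).sum())
    R=np.array([[np.cos(th),-np.sin(th)],[np.sin(th),np.cos(th)]])
    t=W.mean(0)-R@L.mean(0); return th,R,t,W-(L@R.T+t)
def s2w(p,R,t): 
    p=np.atleast_2d(np.array(p,float)); return np.c_[p[:,:2]@R.T+t,p[:,2]]
E
python3 - <<'E'
from h import *
th,R,t,res=fit(); print(th,np.degrees(th),t,res.round(4))
# tilt from bar mid, both views
for a in range(8,34,3):
    ar=np.radians(a)
    q=s2w([[-.22*np.cos(ar),y,.08+.22*np.sin(ar)] for y in(.069,0,-.069)],R,t)
    print(a,((proj('top',q)-[235,110])*3.1).round(0).tolist(),((proj('scene',q)-[200,180])*4).round(0).tolist())
print(((proj('scene',s2w([[-.19,-.195,.012],[-.19,.205,.012],[.13,.205,.012],[.13,-.195,.012]],R,t))-[200,180])*4).round(0).tolist())
# hinge ends
print(((proj('top',s2w([[0,.118,.08],[0,-.118,.08]],R,t))-[235,110])*3.1).round())
E
```

```text
-0.23062358556733256 -13.213758109182361 [ 0.68479919 -0.08550295] [[-0.0013  0.002 ]
 [ 0.0004  0.0002]
 [ 0.0009 -0.0022]]
8 [[186.0, 485.0], [273.0, 505.0], [361.0, 526.0]] [[583.0, 214.0], [551.0, 167.0], [521.0, 123.0]]
11 [[186.0, 482.0], [274.0, 503.0], [363.0, 523.0]] [[582.0, 201.0], [549.0, 155.0], [519.0, 111.0]]
14 [[186.0, 478.0], [275.0, 499.0], [364.0, 520.0]] [[579.0, 189.0], [547.0, 142.0], [516.0, 99.0]]
17 [[186.0, 474.0], [276.0, 495.0], [366.0, 516.0]] [[576.0, 177.0], [543.0, 131.0], [513.0, 87.0]]
20 [[186.0, 468.0], [277.0, 490.0], [368.0, 511.0]] [[572.0, 165.0], [539.0, 119.0], [509.0, 75.0]]
23 [[187.0, 462.0], [278.0, 484.0], [370.0, 506.0]] [[567.0, 153.0], [534.0, 107.0], [504.0, 64.0]]
26 [[188.0, 455.0], [280.0, 477.0], [373.0, 499.0]] [[561.0, 142.0], [529.0, 96.0], [498.0, 53.0]]
29 [[189.0, 448.0], [282.0, 470.0], [375.0, 492.0]] [[555.0, 131.0], [522.0, 85.0], [492.0, 42.0]]
32 [[190.0, 439.0], [284.0, 461.0], [378.0, 483.0]] [[548.0, 120.0], [515.0, 75.0], [485.0, 32.0]]
[[437.0, 155.0], [609.0, 435.0], [169.0, 523.0], [63.0, 216.0]]
[[192. 205.]
 [480. 272.]]
```

Run:
```python
from h import *
th,R,t,res=fit()
def tri(a,b):
    c1,d1=ray('top',np.array(a)/3.1+[235,110]); c2,d2=ray('scene',np.array(b)/4+[200,180])
    A=np.c_[d1,-d2]; s=np.linalg.lstsq(A,c2-c1,rcond=None)[0]; p,q=c1+s[0]*d1,c2+s[1]*d2
    return (p+q)/2,np.linalg.norm(p-q)
for a,b in [((277,495),(549,126)),((173,470),(585,178)),((381,520),(513,74))]:
    p,e=tri(a,b); l=R.T@(p[:2]-t); print(p.round(4),round(e,4),l.round(4),np.degrees(np.arctan2(p[2]-.08,-l[0])).round(1),np.hypot(l[0],p[2]-.08))
o=r.get_obs(); M=cv2.Rodrigues(o['ee_rot'])[0]; print(M.round(3))
```

```text
[ 0.478  -0.037   0.1481] 0.0045 [-0.2124 -0.    ] 17.8 0.22306374190413553
[0.4969 0.04   0.1493] 0.0036 [-0.2116  0.0793] 18.1 0.22267450480144474
[ 0.46   -0.1143  0.1501] 0.0033 [-0.2123 -0.0794] 18.3 0.2235459269805513
[[-0.001  0.923  0.384]
 [ 0.001  0.384 -0.923]
 [-1.    -0.    -0.001]]
```

Emit:
arm_command(steps=[-0.05,0,0,-0.05,0,0,0.2,-0.05,0,0,-0.05,0,0,0.2,-0.05,0,0,-0.05,0,0,0.2,-0.05,0,0,-0.05,0,0,0.2,-0.05,0,0,-0.05,0,0,0.2,-0.051,0,0,-0.05,0,0,0.2,0,0,0,0,0,0,0.2], force=30)

```text
time: 0.98
tcp_pos: [0.2783, -0.6701, 0.3702]
ee_rot: [0.18, 1.561, -0.184]
contact_force: [0.0, -0.8, -0.5]
gripper_width: 0.0374
```

```bash
cat >> h.py <<'E'
def steps(*targets):
    o=r.get_obs(); M=cv2.Rodrigues(o['ee_rot'])[0]; p=o['tcp_pos']
    print('t',o['time'],'tcp',p.round(4),'F',o['contact_force'].round(2),'w',round(o['gripper_width'],4)); print(M.round(3))
    for q in targets:
        d=M.T@(np.array(q)-p); print(q,'units',(d/.5).round(4),'rows>=',np.linalg.norm(d)/.0625); p=np.array(q)
E
python3 - <<'E'
from h import *
th,R,t,_=fit(); a=np.radians(18.7)
b=s2w([[-.22*np.cos(a),0,.08+.22*np.sin(a)]],R,t)[0]; b=(b+np.array([.478,-.037,.149]))/2; print(b)
steps((.52,-.35,.37),(b[0],b[1],.25),(b[0],b[1],b[2]-.019)); print(np.cos(th),np.sin(th))
E
```

```text
[ 0.47996508 -0.03743452  0.14976743]
t 0.975 tcp [ 0.2783 -0.6701  0.3702] F [ 0.01 -0.81 -0.53] w 0.0374
[[ 0.001  0.23   0.973]
 [-0.002  0.973 -0.23 ]
 [-1.    -0.002  0.002]]
(0.52, -0.35, 0.37) units [-4.000e-04  7.342e-01  3.233e-01] rows>= 6.417596150701269
(np.float64(0.47996507743599753), np.float64(-0.037434524354932365), 0.25) units [ 0.2384  0.5905 -0.222 ] rows>= 5.395108221993591
(np.float64(0.47996507743599753), np.float64(-0.037434524354932365), np.float64(0.13076742896442442)) units [ 0.2385  0.0005 -0.0005] rows>= 1.9077211365692088
0.973524042211791 -0.22858464348161037
```

Moving to a point above the bar, at TCP height 0.25.

Emit:
arm_command(steps=[0,0,0,0,0.0735,0.0323,0.2,0,0,0,0,0.0735,0.0323,0.2,0,0,0,0,0.0735,0.0323,0.2,0,0,0,0,0.0735,0.0323,0.2,0,0,0,0,0.0735,0.0323,0.2,0,0,0,0,0.0735,0.0323,0.2,0,0,0,0,0.0735,0.0323,0.2,0,0,0,0,0.0735,0.0323,0.2,0,0,0,0,0.0735,0.0323,0.2,0,0,0,0,0.0735,0.0323,0.2,0,0,0,0.03,0.074,-0.028,0.2,0,0,0,0.03,0.074,-0.028,0.2,0,0,0,0.03,0.074,-0.028,0.2,0,0,0,0.03,0.074,-0.028,0.2,0,0,0,0.03,0.074,-0.028,0.2,0,0,0,0.03,0.074,-0.028,0.2,0,0,0,0.03,0.074,-0.028,0.2,0,0,0,0.03,0.074,-0.028,0.2,0,0,0,0,0,0,0.2,0,0,0,0,0,0,0.2])

```text
time: 3.48
tcp_pos: [0.4782, -0.0356, 0.2481]
ee_rot: [0.183, 1.564, -0.183]
contact_force: [0.1, -0.3, -0.8]
gripper_width: 0.0372
```

Run:
```python
from h import *
for n in('top','scene'):
    im=r.capture(n)[:,:,::-1]; x,y=(235,110) if n=='top' else (180,100)
    cv2.imwrite(f'pics/{n}1.png',cv2.resize(im[y:y+200,x:x+220],None,fx=2.9,fy=2.9,interpolation=cv2.INTER_CUBIC))
steps((.47997,-.03743,.25),(.47997,-.03743,.1308))
```

```text
t 3.575 tcp [ 0.4786 -0.0362  0.2485] F [-0.27 -0.76 -0.28] w 0.0372
[[-0.     0.232  0.973]
 [-0.     0.973 -0.232]
 [-1.    -0.    -0.   ]]
(0.47997, -0.03743, 0.25) units [-0.003  -0.0017  0.0033] rows>= 0.03816399412328039
(0.47997, -0.03743, 0.1308) units [2.384e-01 1.000e-04 0.000e+00] rows>= 1.9071999999999998
```

View pics/scene1.png

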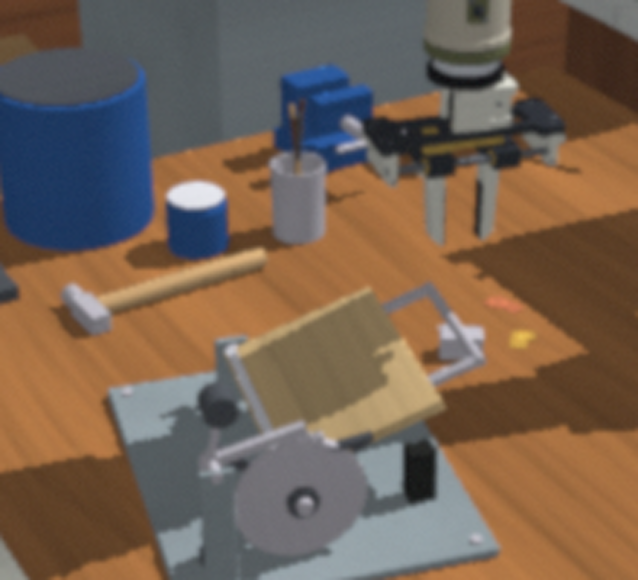

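View pics/top1.png

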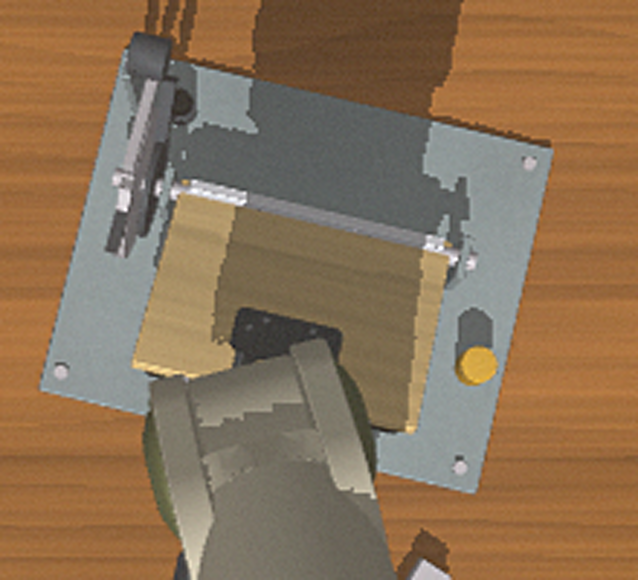

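The scene view shows the fingers above the bar, with tips near (437,240) and (485,235), and the bar at about (455,325). Descending over the bar.

Emit:
arm_command(steps=[0,0,0,0.06,-0.001,0.003,0.2,0,0,0,0.06,0,0,0.2,0,0,0,0.05,0,0,0.2,0,0,0,0.04,0,0,0.2,0,0,0,0.025,0,0,0.2,0,0,0,0,0,0,0.2])

```text
time: 4.32
tcp_pos: [0.4796, -0.0364, 0.1306]
ee_rot: [0.182, 1.564, -0.183]
contact_force: [0.7, -0.6, -0.7]
gripper_width: 0.0373
```

Run:
```python
from h import *
n='scene'
im=r.capture(n)[:,:,::-1]; x,y=(240,150)
cv2.imwrite(f'pics/{n}2.png',cv2.resize(im[y:y+130,x:x+150],None,fx=4,fy=4,interpolation=cv2.INTER_CUBIC))
steps((.47997,-.03743,.1308))
```

```text
t 4.375 tcp [ 0.48   -0.0362  0.1312] F [ 0.07  0.19 -0.74] w 0.0374
[[-0.     0.23   0.973]
 [-0.     0.973 -0.23 ]
 [-1.    -0.    -0.   ]]
(0.47997, -0.03743, 0.1308) units [ 0.0008 -0.0023  0.0006] rows>= 0.02030390485673717
```

View pics/scene2.png

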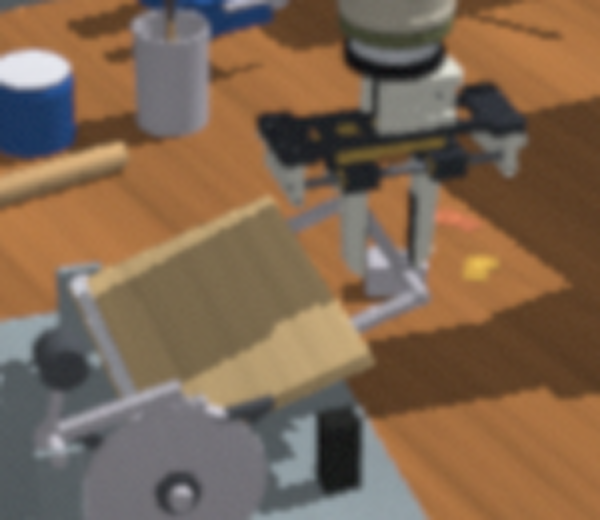

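The bar passes between the fingers, with the left tip at (355,265) and the right tip at (420,260). Closing gently first, so any offset shows up as force.

Emit:
arm_command(steps=[0,0,0,0,0,0,0.5,0,0,0,0,0,0,0.7,0,0,0,0,0,0,1,0,0,0,0,0,0,1,0,0,0,0,0,0,1], force=10)

```text
time: 5.0
tcp_pos: [0.481, -0.036, 0.1314]
ee_rot: [0.182, 1.561, -0.182]
contact_force: [5.0, -1.7, -1.2]
gripper_width: 0.0119
```

Emit:
arm_command(steps=[0,0,0,0,0,0.003,1,0,0,0,0,0,0,1,0,0,0,0,0,0,1], force=25)

```text
time: 5.38
tcp_pos: [0.4809, -0.0361, 0.131]
ee_rot: [0.181, 1.564, -0.182]
contact_force: [-0.2, -0.3, 1.5]
gripper_width: 0.011
```

```bash
cat >> h.py <<'E'
def arc(a0,a1,n):
    a=np.radians(np.linspace(a0,a1,n+1)); u=-.22*np.cos(a); z=.22*np.sin(a)
    for i in range(n): print(f"0,0,0,{-(z[i+1]-z[i])/.5:.4f},0,{(u[i+1]-u[i])/.5:.4f},1,",end=' ')
    print()
E
python3 -c "
from h import *
arc(19,35,8); arc(35,55,10)"
```

```text
0,0,0,-0.0144,0,0.0053,1, 0,0,0,-0.0142,0,0.0058,1, 0,0,0,-0.0140,0,0.0062,1, 0,0,0,-0.0138,0,0.0067,1, 0,0,0,-0.0136,0,0.0072,1, 0,0,0,-0.0133,0,0.0077,1, 0,0,0,-0.0130,0,0.0081,1, 0,0,0,-0.0127,0,0.0086,1, 
0,0,0,-0.0124,0,0.0090,1, 0,0,0,-0.0121,0,0.0095,1, 0,0,0,-0.0118,0,0.0099,1, 0,0,0,-0.0114,0,0.0103,1, 0,0,0,-0.0110,0,0.0107,1, 0,0,0,-0.0107,0,0.0110,1, 0,0,0,-0.0103,0,0.0114,1, 0,0,0,-0.0099,0,0.0118,1, 0,0,0,-0.0095,0,0.0121,1, 0,0,0,-0.0090,0,0.0124,1,
```

Emit:
arm_command(steps=[0,0,0,-0.0144,0,0.0053,1,0,0,0,-0.0142,0,0.0058,1,0,0,0,-0.014,0,0.0062,1,0,0,0,-0.0138,0,0.0067,1,0,0,0,0,0,0,1])

```text
time: 6.0
tcp_pos: [0.4921, -0.0389, 0.1599]
ee_rot: [0.181, 1.565, -0.182]
contact_force: [-5.2, 2.7, 0.2]
gripper_width: 0.0109
```

Run:
```python
from h import *
o=r.get_obs();print(o['tcp_pos'],o['contact_force'],o['torque'],o['gripper_width'])
n='scene'
im=r.capture(n)[:,:,::-1]; x,y=(240,150)
cv2.imwrite(f'pics/{n}3.png',cv2.resize(im[y:y+130,x:x+150],None,fx=4,fy=4,interpolation=cv2.INTER_CUBIC))
```

```text
[ 0.49212249 -0.03887877  0.15989149] [-5.23887288  2.70314073  0.19137853] [ 0.64174914  1.24025832 -0.05291625] 0.01092983633634716
```

View pics/scene3.png

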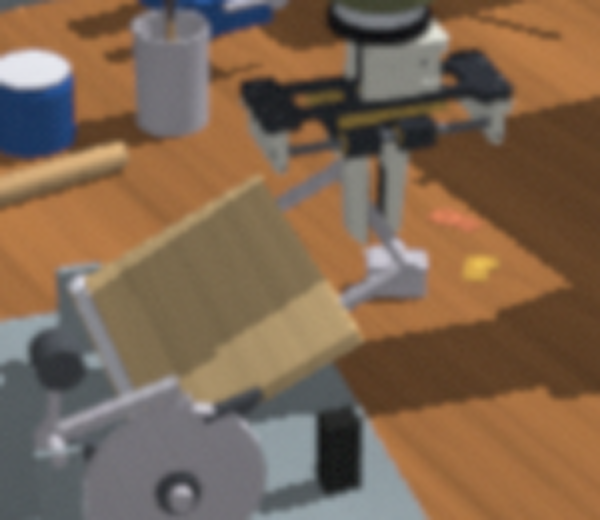

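The board is up and gripped. The force reads about -6 N along stand x, so I'm slightly ahead of the arc. I'll trim that and continue.

```bash
python3 -c "
from h import *
arc(25.5,41.5,8); arc(41.5,61.5,10)"
```

```text
0,0,0,-0.0137,0,0.0069,1, 0,0,0,-0.0135,0,0.0073,1, 0,0,0,-0.0132,0,0.0078,1, 0,0,0,-0.0130,0,0.0083,1, 0,0,0,-0.0127,0,0.0087,1, 0,0,0,-0.0123,0,0.0091,1, 0,0,0,-0.0120,0,0.0096,1, 0,0,0,-0.0117,0,0.0100,1, 
0,0,0,-0.0113,0,0.0104,1, 0,0,0,-0.0110,0,0.0108,1, 0,0,0,-0.0106,0,0.0111,1, 0,0,0,-0.0102,0,0.0115,1, 0,0,0,-0.0098,0,0.0119,1, 0,0,0,-0.0093,0,0.0122,1, 0,0,0,-0.0089,0,0.0125,1, 0,0,0,-0.0085,0,0.0128,1, 0,0,0,-0.0080,0,0.0131,1, 0,0,0,-0.0076,0,0.0134,1,
```

Emit:
arm_command(steps=[0,0,0,-0.0138,0,0.004,1,0,0,0,-0.0136,0,0.006,1,0,0,0,-0.0134,0,0.0074,1,0,0,0,-0.013,0,0.008,1,0,0,0,0,0,0,1])

```text
time: 6.68
tcp_pos: [0.507, -0.0423, 0.1871]
ee_rot: [0.182, 1.56, -0.182]
contact_force: [6.4, -2.3, -7.1]
gripper_width: 0.0113
```

Emit:
arm_command(steps=[0,0,0,-0.0122,0,0.0105,1,0,0,0,-0.012,0,0.01,1,0,0,0,-0.0118,0,0.0099,1,0,0,0,-0.0114,0,0.0103,1,0,0,0,0,0,0,1])

```text
time: 7.3
tcp_pos: [0.5243, -0.0465, 0.2105]
ee_rot: [0.181, 1.565, -0.182]
contact_force: [-5.6, 1.5, 2.2]
gripper_width: 0.0112
```

```bash
cat >> h.py <<'E'
def st():
    o=r.get_obs(); f=o['contact_force']; p=o['tcp_pos']; fx=.9735*f[0]-.2286*f[1]
    dx=.9735*(p[0]-.4809)-.2286*(p[1]+.0361); dz=p[2]-.131
    print('t',o['time'],'dx,dz mm',round(dx*1e3,1),round(dz*1e3,1),'a(x),a(z)',np.degrees(np.arccos(.9455-dx/.22)).round(1),np.degrees(np.arcsin(min(1,.3256+dz/.22))).round(1))
    a=np.arctan2(.3256+dz/.22,.9455-dx/.22); print('a',np.degrees(a).round(1),'fx fz',fx.round(2),f[2].round(2),'tang',(fx*np.sin(a)+f[2]*np.cos(a)).round(2),'rad_out',(-fx*np.cos(a)+f[2]*np.sin(a)).round(2),'M',o['torque'].round(2))
E
python3 -c "
from h import *
st(); arc(44,60,8)"
```

```text
t 7.3 dx,dz mm 44.6 79.5 a(x),a(z) 42.0 43.4
a 42.8 fx fz -5.8 2.25 tang -2.29 rad_out 5.78 M [ 0.18  1.41 -0.01]
0,0,0,-0.0109,0,0.0109,1, 0,0,0,-0.0105,0,0.0112,1, 0,0,0,-0.0101,0,0.0116,1, 0,0,0,-0.0097,0,0.0119,1, 0,0,0,-0.0092,0,0.0123,1, 0,0,0,-0.0088,0,0.0126,1, 0,0,0,-0.0084,0,0.0129,1, 0,0,0,-0.0079,0,0.0132,1,
```

Emit:
arm_command(steps=[0,0,0,-0.012,0,0.0095,1,0,0,0,-0.0107,0,0.011,1,0,0,0,-0.0103,0,0.0114,1,0,0,0,-0.0099,0,0.0118,1,0,0,0,-0.0095,0,0.0121,1,0,0,0,-0.009,0,0.0124,1,0,0,0,0,0,0,1])

```text
time: 8.18
tcp_pos: [0.5572, -0.0544, 0.2422]
ee_rot: [0.181, 1.565, -0.183]
contact_force: [-11.9, 0.5, 13.5]
gripper_width: 0.0112
```

```bash
python3 -c "
from h import *
st(); arc(54.5,74.5,20)
n='scene'
im=r.capture(n)[:,:,::-1]; x,y=(230,150)
cv2.imwrite(f'pics/{n}4.png',cv2.resize(im[y:y+130,x:x+150],None,fx=4,fy=4,interpolation=cv2.INTER_CUBIC))
"
```

```text
t 8.175 dx,dz mm 78.5 111.2 a(x),a(z) 53.9 56.2
a 54.7 fx fz -11.65 13.5 tang -1.7 rad_out 17.75 M [0.19 2.77 0.04]
0,0,0,-0.0044,0,0.0063,1, 0,0,0,-0.0043,0,0.0064,1, 0,0,0,-0.0042,0,0.0064,1, 0,0,0,-0.0041,0,0.0065,1, 0,0,0,-0.0040,0,0.0066,1, 0,0,0,-0.0038,0,0.0067,1, 0,0,0,-0.0037,0,0.0067,1, 0,0,0,-0.0036,0,0.0068,1, 0,0,0,-0.0035,0,0.0068,1, 0,0,0,-0.0034,0,0.0069,1, 0,0,0,-0.0032,0,0.0070,1, 0,0,0,-0.0031,0,0.0070,1, 0,0,0,-0.0030,0,0.0071,1, 0,0,0,-0.0029,0,0.0071,1, 0,0,0,-0.0028,0,0.0072,1, 0,0,0,-0.0026,0,0.0072,1, 0,0,0,-0.0025,0,0.0073,1, 0,0,0,-0.0024,0,0.0073,1, 0,0,0,-0.0022,0,0.0073,1, 0,0,0,-0.0021,0,0.0074,1,
```

View pics/scene4.png

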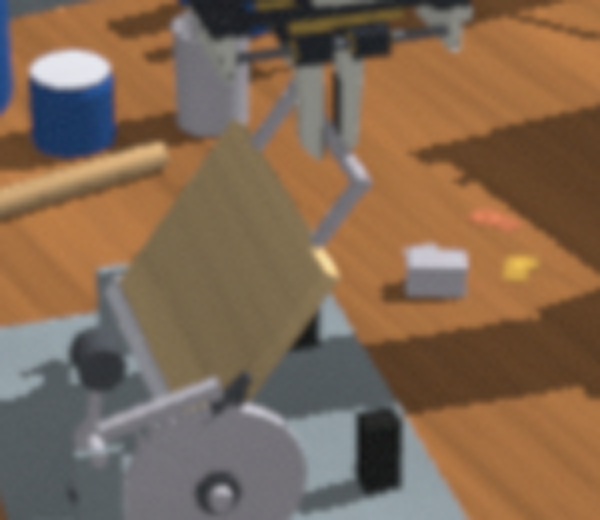

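Tilt is about 55° and the pawl weight is still on the left at (97,357). The tool is pressing about 18 N inward, so I'll trim outward and continue in 1° rows.

Emit:
arm_command(steps=[0,0,0,-0.0064,0,0.0045,1,0,0,0,-0.0064,0,0.0045,1,0,0,0,-0.0056,0,0.0055,1,0,0,0,-0.005,0,0.006,1,0,0,0,-0.0042,0,0.0065,1,0,0,0,0,0,0,1])

```text
time: 8.98
tcp_pos: [0.5731, -0.0582, 0.2539]
ee_rot: [0.182, 1.561, -0.182]
contact_force: [5.6, -2.4, -13.7]
gripper_width: 0.0108
```

```bash
python3 -c "
from h import *
st()"
```

```text
t 8.975 dx,dz mm 94.8 122.9 a(x),a(z) 59.0 62.2
a 59.8 fx fz 5.97 -13.74 tang -1.74 rad_out -14.88 M [-0.55 -1.24 -0.04]
```

```bash
python3 -c "
from h import *
arc(60,80,20)"
```

```text
0,0,0,-0.0038,0,0.0067,1, 0,0,0,-0.0037,0,0.0067,1, 0,0,0,-0.0035,0,0.0068,1, 0,0,0,-0.0034,0,0.0069,1, 0,0,0,-0.0033,0,0.0069,1, 0,0,0,-0.0032,0,0.0070,1, 0,0,0,-0.0031,0,0.0070,1, 0,0,0,-0.0029,0,0.0071,1, 0,0,0,-0.0028,0,0.0071,1, 0,0,0,-0.0027,0,0.0072,1, 0,0,0,-0.0026,0,0.0072,1, 0,0,0,-0.0024,0,0.0073,1, 0,0,0,-0.0023,0,0.0073,1, 0,0,0,-0.0022,0,0.0074,1, 0,0,0,-0.0021,0,0.0074,1, 0,0,0,-0.0019,0,0.0074,1, 0,0,0,-0.0018,0,0.0075,1, 0,0,0,-0.0017,0,0.0075,1, 0,0,0,-0.0015,0,0.0075,1, 0,0,0,-0.0014,0,0.0076,1,
```

Emit:
arm_command(steps=[0,0,0,-0.002,0,0.0076,1,0,0,0,-0.002,0,0.0076,1,0,0,0,-0.0035,0,0.0068,1,0,0,0,0,0,0,1], force=12)

```text
time: 9.48
tcp_pos: [0.5821, -0.0602, 0.2593]
ee_rot: [0.181, 1.563, -0.182]
contact_force: [-5.0, -2.5, 5.4]
gripper_width: 0.0111
```

```bash
python3 -c "
from h import *
st()
n='scene'
im=r.capture(n)[:,:,::-1]; x,y=(230,150)
cv2.imwrite(f'pics/{n}5.png',cv2.resize(im[y:y+130,x:x+150],None,fx=4,fy=4,interpolation=cv2.INTER_CUBIC))
"
```

```text
t 9.475 dx,dz mm 104.1 128.3 a(x),a(z) 61.8 65.3
a 62.5 fx fz -4.26 5.4 tang -1.29 rad_out 6.76 M [-0.39  1.2  -0.01]
```

View pics/scene5.png

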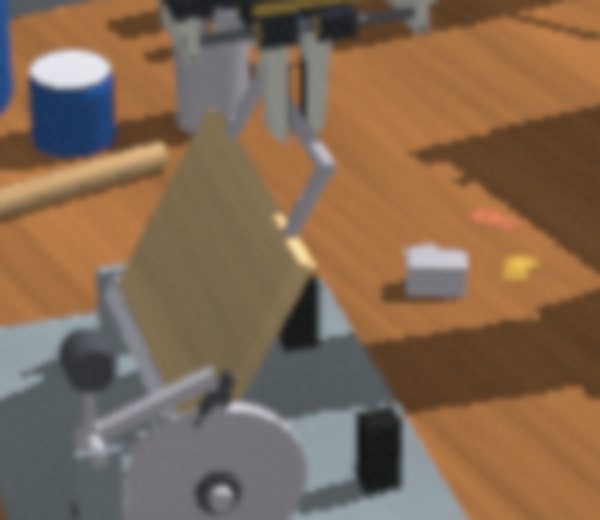

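The weight has started to tip, from (97,357) to (88,360). Continuing.

Emit:
arm_command(steps=[0,0,0,-0.004,0,0.0066,1,0,0,0,-0.0036,0,0.0068,1,0,0,0,-0.0033,0,0.0069,1,0,0,0,0,0,0,1])

```text
time: 10.02
tcp_pos: [0.5924, -0.0626, 0.2645]
ee_rot: [0.181, 1.563, -0.182]
contact_force: [-5.2, -2.1, 5.9]
gripper_width: 0.0114
```

```bash
python3 -c "
from h import *
st()
n='scene'
im=r.capture(n)[:,:,::-1]; x,y=(230,150)
cv2.imwrite(f'pics/{n}6.png',cv2.resize(im[y:y+130,x:x+150],None,fx=4,fy=4,interpolation=cv2.INTER_CUBIC))
"
```

```text
t 10.025 dx,dz mm 114.6 133.5 a(x),a(z) 64.9 68.8
a 65.5 fx fz -4.54 5.85 tang -1.71 rad_out 7.21 M [-0.51  1.12  0.03]
```

View pics/scene6.png

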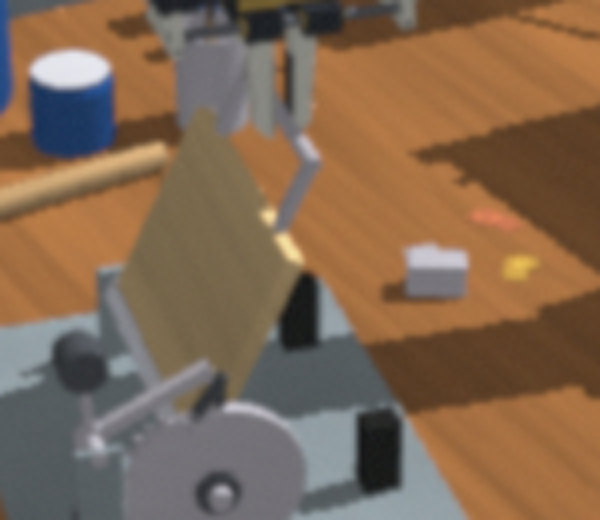

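Emit:
arm_command(steps=[0,0,0,-0.0033,0,0.007,1,0,0,0,-0.0031,0,0.007,1,0,0,0,0,0,0,1])

```text
time: 10.45
tcp_pos: [0.5992, -0.0642, 0.2675]
ee_rot: [0.182, 1.562, -0.182]
contact_force: [-4.4, -2.7, 5.2]
gripper_width: 0.0115
```

```bash
cat >> h.py <<'E'
def look(k):
    im=r.capture('scene')[:,:,::-1]; x,y=(230,150)
    cv2.imwrite(f'pics/s{k}.png',cv2.resize(im[y:y+130,x:x+150],None,fx=4,fy=4,interpolation=cv2.INTER_CUBIC))
E
python3 -c "
from h import *
st();look(7)
"
```

```text
t 10.45 dx,dz mm 121.6 136.5 a(x),a(z) 66.9 71.1
a 67.5 fx fz -3.64 5.17 tang -1.38 rad_out 6.18 M [-0.54  1.04 -0.02]
```

View pics/s7.png

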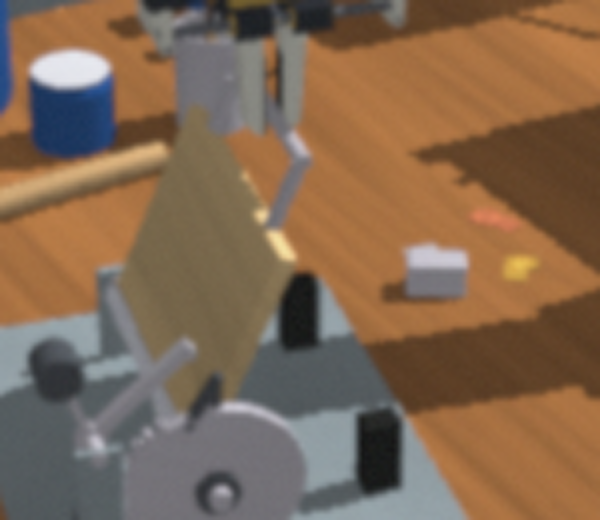

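The pawl is tipping over, with the weight at (55,370) and the pawl tip lifted to (190,345). Continuing gently towards the buffer.

Emit:
arm_command(steps=[0,0,0,-0.003,0,0.0071,1,0,0,0,0,0,0,1])

```text
time: 10.75
tcp_pos: [0.6027, -0.065, 0.2689]
ee_rot: [0.182, 1.562, -0.182]
contact_force: [-3.6, -3.1, 6.2]
gripper_width: 0.0115
```

```bash
python3 -c "
from h import *
st();look(8)
"
```

```text
t 10.75 dx,dz mm 125.2 137.9 a(x),a(z) 67.9 72.3
a 68.4 fx fz -2.8 6.16 tang -0.34 rad_out 6.76 M [-0.61  1.02  0.02]
```

View pics/s8.png

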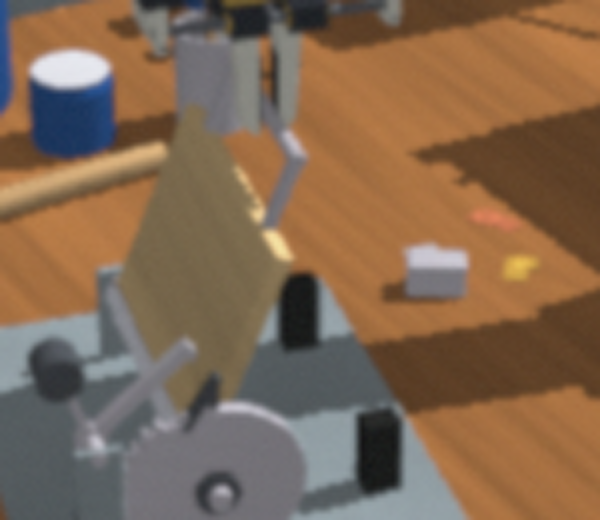

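Emit:
arm_command(steps=[0,0,0,-0.0029,0,0.0072,1,0,0,0,0,0,0,1])

```text
time: 11.05
tcp_pos: [0.6061, -0.0659, 0.2702]
ee_rot: [0.182, 1.562, -0.182]
contact_force: [-4.3, -3.2, 4.8]
gripper_width: 0.0116
```

```bash
python3 -c "
from h import *
st();look(9)
"
```

```text
t 11.05 dx,dz mm 128.7 139.2 a(x),a(z) 68.9 73.4
a 69.4 fx fz -3.46 4.76 tang -1.56 rad_out 5.67 M [-0.65  0.92 -0.01]
```

View pics/s9.png

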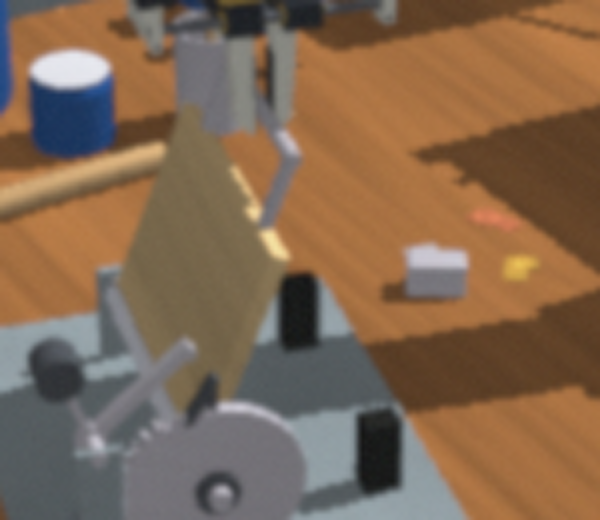

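The pawl stays tipped off. Now feeling for the buffer.

Emit:
arm_command(steps=[0,0,0,-0.0028,0,0.0072,1,0,0,0,0,0,0,1])

```text
time: 11.35
tcp_pos: [0.6096, -0.0667, 0.2715]
ee_rot: [0.182, 1.562, -0.182]
contact_force: [-4.5, -3.1, 5.7]
gripper_width: 0.0117
```

```bash
python3 -c "
from h import *
st()
"
```

```text
t 11.35 dx,dz mm 132.3 140.5 a(x),a(z) 69.9 74.7
a 70.4 fx fz -3.63 5.67 tang -1.52 rad_out 6.56 M [-0.7   0.93 -0.03]
```

Emit:
arm_command(steps=[0,0,0,-0.0027,0,0.0073,1,0,0,0,0,0,0,1])

```text
time: 11.6
tcp_pos: [0.6123, -0.0673, 0.2726]
ee_rot: [0.181, 1.564, -0.182]
contact_force: [-6.2, -2.3, 6.4]
gripper_width: 0.0111
```

```bash
python3 -c "
from h import *
st()
"
```

```text
t 11.6 dx,dz mm 135.0 141.6 a(x),a(z) 70.6 75.8
a 71.1 fx fz -5.55 6.44 tang -3.17 rad_out 7.89 M [-0.55  1.5  -0.01]
```

Emit:
arm_command(steps=[0,0,0,-0.0013,0,0.0037,1,0,0,0,0,0,0,1])

```text
time: 11.85
tcp_pos: [0.6134, -0.0676, 0.273]
ee_rot: [0.181, 1.566, -0.182]
contact_force: [-8.4, -2.5, 5.8]
gripper_width: 0.0114
```

```bash
python3 -c "
from h import *
st();look(10)
"
```

```text
t 11.85 dx,dz mm 136.1 142.0 a(x),a(z) 70.9 76.2
a 71.4 fx fz -7.58 5.76 tang -5.35 rad_out 7.87 M [-0.41  1.88  0.01]
```

View pics/s10.png

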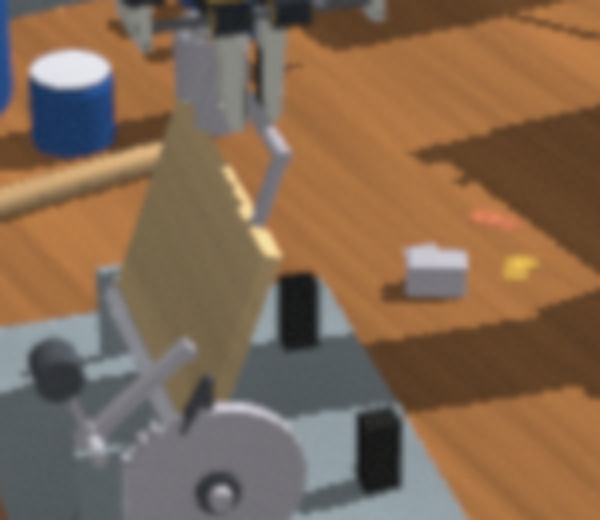

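The buffer is met: tangential force rose from 1.5 to 5.4 N over the last few mm, at about 1.8 N/mm. The pawl is still off, with its weight at (55,370). Now lowering.

```bash
python3 -c "
from h import *
arc(72,54,10);arc(54,36,10);arc(36,18,10);arc(18,0,10)
"
```

```text
0,0,0,0.0045,0,-0.0131,1, 0,0,0,0.0049,0,-0.0129,1, 0,0,0,0.0053,0,-0.0128,1, 0,0,0,0.0057,0,-0.0126,1, 0,0,0,0.0061,0,-0.0124,1, 0,0,0,0.0065,0,-0.0122,1, 0,0,0,0.0068,0,-0.0120,1, 0,0,0,0.0072,0,-0.0118,1, 0,0,0,0.0076,0,-0.0116,1, 0,0,0,0.0079,0,-0.0113,1, 
0,0,0,0.0083,0,-0.0111,1, 0,0,0,0.0086,0,-0.0108,1, 0,0,0,0.0090,0,-0.0105,1, 0,0,0,0.0093,0,-0.0102,1, 0,0,0,0.0096,0,-0.0099,1, 0,0,0,0.0099,0,-0.0096,1, 0,0,0,0.0102,0,-0.0093,1, 0,0,0,0.0105,0,-0.0090,1, 0,0,0,0.0108,0,-0.0086,1, 0,0,0,0.0111,0,-0.0083,1, 
0,0,0,0.0113,0,-0.0079,1, 0,0,0,0.0116,0,-0.0076,1, 0,0,0,0.0118,0,-0.0072,1, 0,0,0,0.0120,0,-0.0068,1, 0,0,0,0.0122,0,-0.0065,1, 0,0,0,0.0124,0,-0.0061,1, 0,0,0,0.0126,0,-0.0057,1, 0,0,0,0.0128,0,-0.0053,1, 0,0,0,0.0129,0,-0.0049,1, 0,0,0,0.0131,0,-0.0045,1, 
0,0,0,0.0132,0,-0.0041,1, 0,0,0,0.0133,0,-0.0036,1, 0,0,0,0.0134,0,-0.0032,1, 0,0,0,0.0135,0,-0.0028,1, 0,0,0,0.0136,0,-0.0024,1, 0,0,0,0.0137,0,-0.0019,1, 0,0,0,0.0137,0,-0.0015,1, 0,0,0,0.0138,0,-0.0011,1, 0,0,0,0.0138,0,-0.0007,1, 0,0,0,0.0138,0,-0.0002,1,
```

Emit:
arm_command(steps=[0,0,0,0.0045,0,-0.0131,1,0,0,0,0.0049,0,-0.0129,1,0,0,0,0.0053,0,-0.0128,1,0,0,0,0.0057,0,-0.0126,1,0,0,0,0.0061,0,-0.0124,1,0,0,0,0,0,0,1])

```text
time: 12.65
tcp_pos: [0.5828, -0.06, 0.2594]
ee_rot: [0.181, 1.565, -0.181]
contact_force: [-1.1, -1.4, -1.6]
gripper_width: 0.0117
```

```bash
python3 -c "
from h import *
st();look(11)
"
```

```text
t 12.65 dx,dz mm 104.7 128.4 a(x),a(z) 62.0 65.4
a 62.7 fx fz -0.77 -1.57 tang -1.41 rad_out -1.04 M [-0.42  0.05 -0.02]
```

View pics/s11.png

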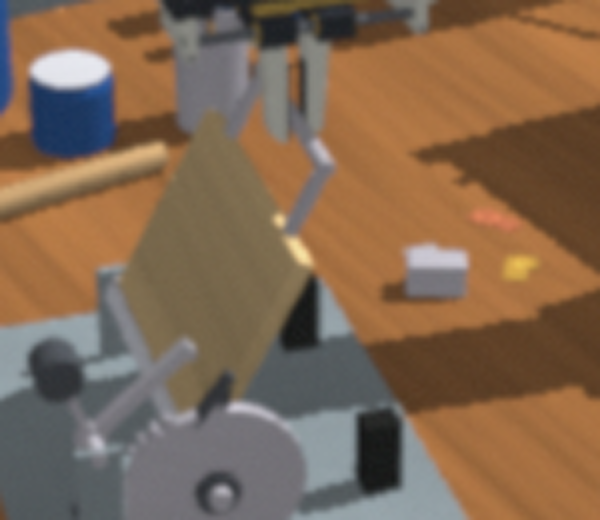

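The board follows down and the pawl stays off.

Emit:
arm_command(steps=[0,0,0,0.0065,0,-0.0122,1,0,0,0,0.0068,0,-0.012,1,0,0,0,0.0072,0,-0.0118,1,0,0,0,0.0076,0,-0.0116,1,0,0,0,0.0079,0,-0.0113,1,0,0,0,0,0,0,1], force=16)

```text
time: 13.45
tcp_pos: [0.5543, -0.0532, 0.2414]
ee_rot: [0.182, 1.564, -0.181]
contact_force: [1.2, -0.5, -2.9]
gripper_width: 0.0114
```

```bash
python3 -c "
from h import *
st()
"
```

```text
t 13.45 dx,dz mm 75.4 110.4 a(x),a(z) 52.9 55.8
a 53.9 fx fz 1.32 -2.95 tang -0.66 rad_out -3.16 M [-0.06 -0.25 -0.02]
```

Emit:
arm_command(steps=[0,0,0,0.0083,0,-0.0111,1,0,0,0,0.0086,0,-0.0108,1,0,0,0,0.009,0,-0.0105,1,0,0,0,0.0093,0,-0.0102,1,0,0,0,0.0096,0,-0.0099,1,0,0,0,0,0,0,1], force=20)

```text
time: 14.2
tcp_pos: [0.529, -0.0472, 0.219]
ee_rot: [0.182, 1.564, -0.181]
contact_force: [2.6, 1.4, -3.9]
gripper_width: 0.0112
```

```bash
python3 -c "
from h import *
st()
"
```

```text
t 14.2 dx,dz mm 49.4 88.0 a(x),a(z) 43.9 46.5
a 45.2 fx fz 2.2 -3.89 tang -1.18 rad_out -4.31 M [ 0.26 -0.69  0.02]
```

Emit:
arm_command(steps=[0,0,0,0.0101,0,-0.0092,1,0,0,0,0.0103,0,-0.009,1,0,0,0,0.0105,0,-0.0088,1,0,0,0,0.0106,0,-0.0088,1,0,0,0,0.0109,0,-0.0085,1,0,0,0,0,0,0,1])

```text
time: 14.95
tcp_pos: [0.5078, -0.0422, 0.1929]
ee_rot: [0.182, 1.563, -0.181]
contact_force: [2.5, 4.2, -2.7]
gripper_width: 0.0114
```

```bash
python3 -c "
from h import *
st();look(12)
"
```

```text
t 14.95 dx,dz mm 27.5 61.9 a(x),a(z) 34.9 37.4
a 36.5 fx fz 1.44 -2.7 tang -1.32 rad_out -2.76 M [ 0.69 -0.64  0.  ]
```

View pics/s12.png

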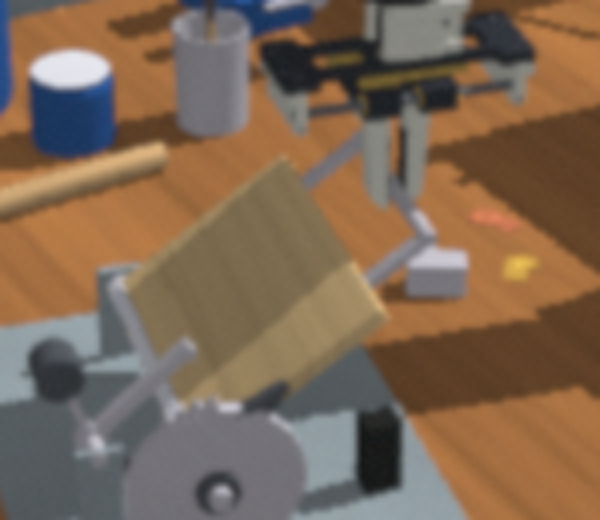

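Emit:
arm_command(steps=[0,0,0,0.0113,0,-0.0077,1,0,0,0,0.0116,0,-0.0073,1,0,0,0,0.0118,0,-0.0069,1,0,0,0,0.012,0,-0.0065,1,0,0,0,0.0122,0,-0.0062,1,0,0,0,0,0,0,1])

```text
time: 15.75
tcp_pos: [0.4907, -0.0383, 0.1632]
ee_rot: [0.182, 1.564, -0.181]
contact_force: [1.8, 4.7, -1.8]
gripper_width: 0.0111
```

```bash
python3 -c "
from h import *
st()
"
```

```text
t 15.75 dx,dz mm 10.0 32.2 a(x),a(z) 25.8 28.2
a 27.7 fx fz 0.64 -1.82 tang -1.32 rad_out -1.42 M [ 1.09 -0.54  0.01]
```

Emit:
arm_command(steps=[0,0,0,0.0124,0.0003,-0.0059,1,0,0,0,0.0126,0.0003,-0.0055,1,0,0,0,0.0128,0.0003,-0.0051,1,0,0,0,0.0129,0,-0.0048,1,0,0,0,0.0131,0,-0.0044,1,0,0,0,0,0,0,1])

```text
time: 16.5
tcp_pos: [0.4786, -0.0353, 0.1314]
ee_rot: [0.182, 1.564, -0.182]
contact_force: [3.4, 1.3, -2.8]
gripper_width: 0.011
```

```bash
python3 -c "
from h import *
st()
"
```

```text
t 16.5 dx,dz mm -2.4 0.4 a(x),a(z) 17.0 19.1
a 18.9 fx fz 3.0 -2.77 tang -1.65 rad_out -3.74 M [ 0.15 -0.92  0.01]
```

Emit:
arm_command(steps=[0,0,0,0.0131,0,-0.0035,1,0,0,0,0.0132,0,-0.0032,1,0,0,0,0.0133,0,-0.003,1,0,0,0,0.0134,0,-0.0028,1,0,0,0,0.0135,0,-0.0024,1,0,0,0,0,0,0,1])

```text
time: 17.25
tcp_pos: [0.4717, -0.0336, 0.0981]
ee_rot: [0.182, 1.563, -0.182]
contact_force: [4.6, -1.3, -3.6]
gripper_width: 0.0117
```

```bash
python3 -c "
from h import *
st();look(13)
"
```

```text
t 17.25 dx,dz mm -9.5 -32.9 a(x),a(z) 8.6 10.1
a 10.1 fx fz 4.83 -3.63 tang -2.73 rad_out -5.39 M [-0.31 -1.27  0.03]
```

View pics/s13.png

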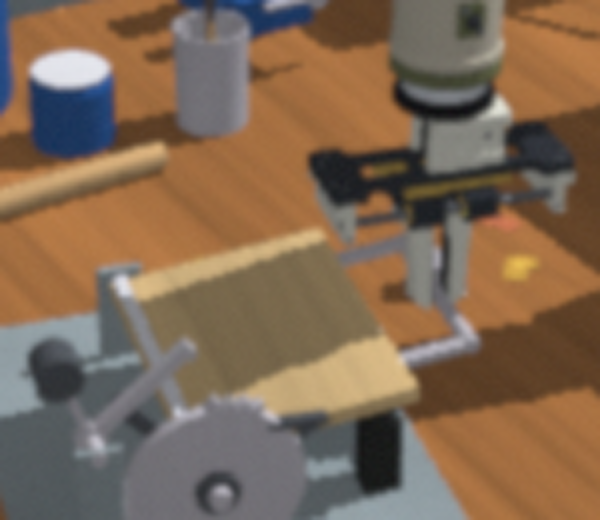

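Emit:
arm_command(steps=[0,0,0,0.0076,0,-0.0005,1,0,0,0,0.0076,0,-0.0002,1,0,0,0,0.0076,0,-0.0001,1,0,0,0,0.0076,0,-0.0004,1,0,0,0,0.0076,0,-0.0005,1,0,0,0,0.0076,0,-0.0004,1,0,0,0,0,0,0,1])

```text
time: 18.18
tcp_pos: [0.4701, -0.0332, 0.0756]
ee_rot: [0.181, 1.564, -0.182]
contact_force: [1.8, -0.6, -1.2]
gripper_width: 0.0114
```

```bash
python3 -c "
from h import *
st()
"
```

```text
t 18.175 dx,dz mm -11.2 -55.4 a(x),a(z) 5.0 4.2
a 4.2 fx fz 1.92 -1.25 tang -1.1 rad_out -2.01 M [-0.26 -0.71 -0.02]
```

Emit:
arm_command(steps=[0,0,0,0.005,0,-0.0001,1,0,0,0,0.005,0,-0.0001,1,0,0,0,0.005,0,0,1,0,0,0,0.005,0,0,1,0,0,0,0,0,0,1])

```text
time: 18.8
tcp_pos: [0.4702, -0.033, 0.0671]
ee_rot: [0.181, 1.562, -0.182]
contact_force: [-2.5, -0.4, 21.7]
gripper_width: 0.0112
```

```bash
python3 -c "
from h import *
st();look(14)
"
```

```text
t 18.8 dx,dz mm -11.1 -63.9 a(x),a(z) 5.1 2.0
a 2.0 fx fz -2.34 21.66 tang 21.57 rad_out 3.1 M [-0.01  0.5   0.  ]
```

View pics/s14.png

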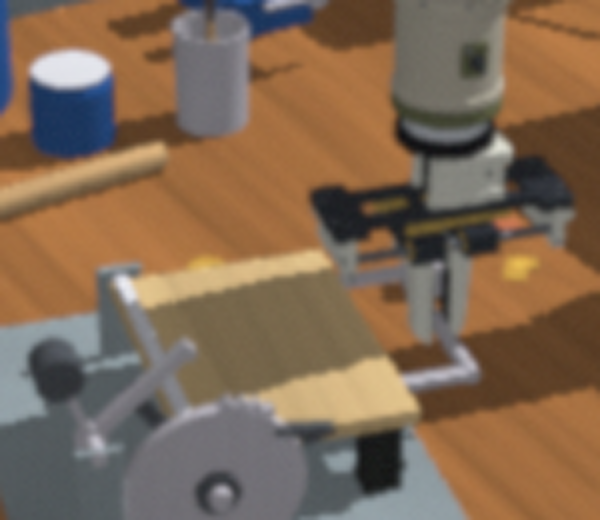

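The board is now on its rests: fz swung to +22 N and the board edge sits on the black rest at (380,450). I'll relieve that press before opening.

Emit:
arm_command(steps=[0,0,0,-0.004,0,0,1,0,0,0,0,0,0,1])

```text
time: 19.1
tcp_pos: [0.4702, -0.033, 0.0679]
ee_rot: [0.182, 1.563, -0.181]
contact_force: [2.3, 0.3, -3.4]
gripper_width: 0.0113
```

Emit:
arm_command(steps=[0,0,0,0.001,0,-0.0005,1,0,0,0,0,0,0,1])

```text
time: 19.35
tcp_pos: [0.4702, -0.033, 0.0674]
ee_rot: [0.182, 1.563, -0.181]
contact_force: [2.5, 0.9, 2.9]
gripper_width: 0.011
```

Emit:
arm_command(steps=[0,0,0,0,0,0,0.8,0,0,0,0,0,0,0.6,0,0,0,0,0,0,0.4,0,0,0,0,0,0,0.2,0,0,0,0,0,0,0.2,0,0,0,0,0,0,0.2])

```text
time: 20.1
tcp_pos: [0.4699, -0.0331, 0.0674]
ee_rot: [0.182, 1.563, -0.182]
contact_force: [0.0, -0.1, -0.3]
gripper_width: 0.0373
```

```bash
python3 -c "
from h import *
st();look(15)
"
```

```text
t 20.1 dx,dz mm -11.4 -63.6 a(x),a(z) 4.3 2.1
a 2.1 fx fz 0.06 -0.29 tang -0.28 rad_out -0.07 M [-0.04 -0.07  0.05]
```

View pics/s15.png

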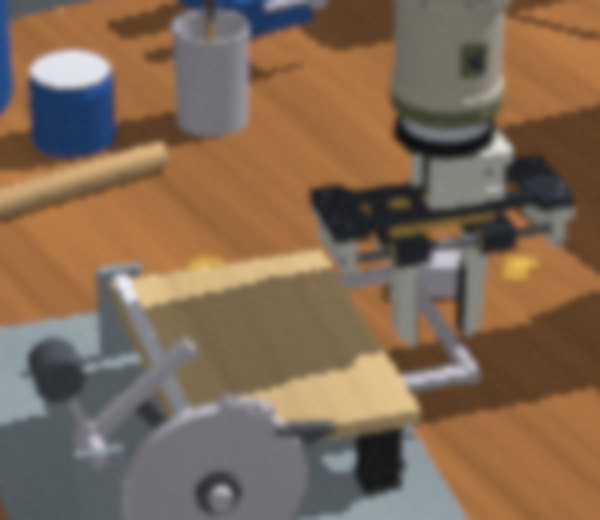

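The fingers are open and touching nothing, and the board hasn't moved. Withdrawing straight up.

Emit:
arm_command(steps=[0,0,0,-0.02,0,0,0.2,0,0,0,-0.04,0,0,0.2,0,0,0,-0.06,0,0,0.2,0,0,0,-0.08,0,0,0.2,0,0,0,-0.08,0,0,0.2,0,0,0,-0.08,0,0,0.2,0,0,0,0,0,0,0.2,0,0,0,0,0,0,0.2])

```text
time: 21.15
tcp_pos: [0.4695, -0.0333, 0.2474]
ee_rot: [0.182, 1.563, -0.182]
contact_force: [-0.6, 0.5, -0.6]
gripper_width: 0.0373
```

```bash
python3 -c "
from h import *
st();look(16)
th,R,t,_=fit()
cv2.imwrite('pics/top16.png',r.capture('top')[:,:,::-1]); cv2.imwrite('pics/scene16.png',r.capture('scene')[:,:,::-1])
print('bar ends at 0deg in s16 px',((proj('scene',s2w([[-.22,.069,.08],[-.22,-.069,.08]],R,t))-[230,150])*4).round())
"
```

```text
t 21.15 dx,dz mm -11.7 116.4 a(x),a(z) 2.8 58.7
a 40.6 fx fz -0.66 -0.65 tang -0.93 rad_out 0.08 M [-0.04 -0.03  0.04]
bar ends at 0deg in s16 px [[464. 368.]
 [402. 275.]]
```

View pics/s16.png

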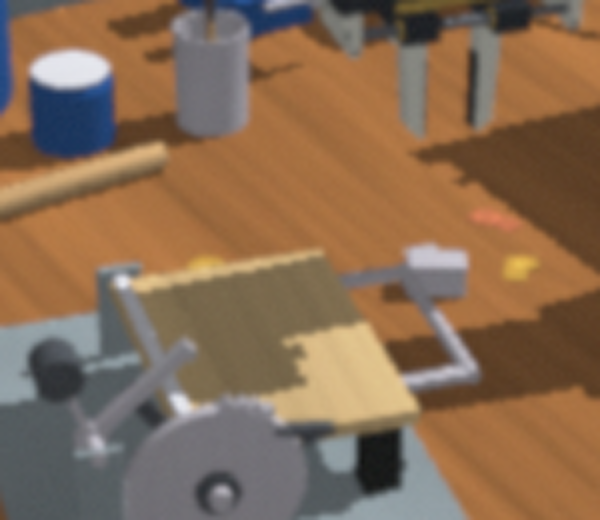

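View pics/top16.png

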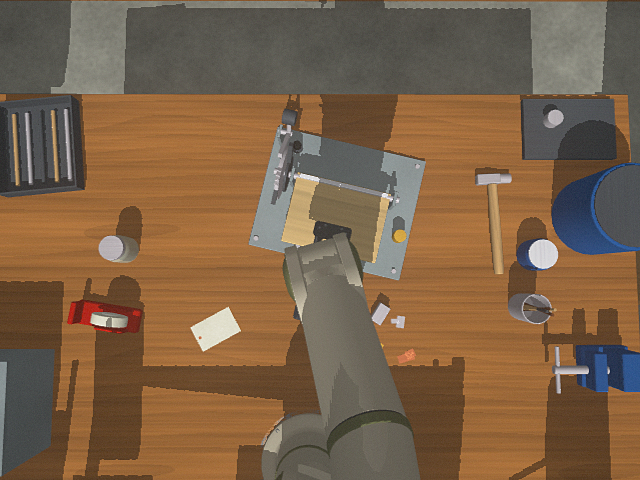

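View pics/scene16.png

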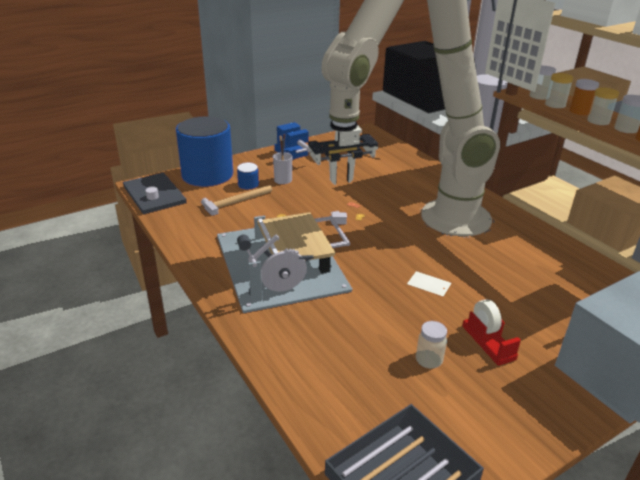

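The bar's near end is at (475,372), against a predicted flat position of about (464,368) without the bracket. The board lies on its rests and the bystanders are where they started. Handing in.

```bash
python3 -c "
from plant import r
print(r.close_job())"
```

```text
the job is handed in; nothing more can be done
None
```

The board now lies flat on its rests, released and clear of the gripper, and the job was handed in at about 21 s of the 67 s allowed.

- **Lift:** I gripped the bar with the tool pointing down. The board started in the second notch, at about 19°. I raised it until the pawl's weight tipped away, at about 67°, and stayed off in the later pictures.
- **Buffer:** I met it at about 71°. The lifting force at the bar rose from about 1.5 N to 5.4 N, at roughly 1.8 N per mm. That is about 4 N beyond the board's weight, well under the 13 N limit.
- **Lowering:** The board stayed gripped all the way down and was set on its rests, then released once the press on them was relieved.

**Last checks:**
- The pictures show the bar within a few mm of its computed flat position.
- The tool force is near zero, with the fingers about 100 mm above the bar.
- By eye, the bystanders look to be where they started. I did not measure them again.

**What did not go smoothly:**
- My arc was a few mm off during the lift, so the tool pressed along the board with up to about 18 N before I trimmed it. The bar also slid a few mm in the pads. Because of that, the two tilt estimates differed by up to 5° near the top.
- When the board reached its rests, the tool briefly pressed down with about 22 N before I backed it off.

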